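# Lean the rinsed spot plate on the drying rack

### The arm

A 6-joint arm with a two-finger parallel gripper is mounted at the origin on the work surface. World frame = base frame: x ahead of the robot, y to its left, z up, the work surface at z = 0. Lengths are in m, angles in rad, forces in N, time in s.
With the tool pointing down it reaches from about 0.35 to 0.975 m from the base axis. Payload 4.9 kg.
Tool frame: the origin (TCP) lies on the centre line of the jaws, within the pads' length; the fingertips stand 17 mm ahead of it and the grasp point (between the pads) lies 2 mm behind it (ctrl.tcp_to_tips is the x of the fingertips in the tool frame, in m); x points along the fingers, z is the direction in which the jaws open and shut, and the axes are right-handed (so a half turn about x gives the same grasp; the last joint's range is limited). The gripper opens to 85 mm and grips with 20 to 120 N. Pads are 22 mm wide; open, the fingers measure 114 mm over their backs; the gripper's body (76 mm by 85 mm) begins 54 mm behind the grasp point. The pads swing forward as they close: fully open they stand 13 mm farther back than shut.
Start: joints at [1.223, 0.053, 1.613, -0, 1.476, -0.119], TCP at [0.142, 0.609, 0.213] pointing down, gripper open.
Joint ranges: [-3.01, 3.01], [-1.01, 2.22], [0.06, 2.58], [-1.02, 4.17], [0.09, 2.62], [-3.14, 3.14]. Speed limits (rad/s): [2.57, 2.57, 3.14, 3.14, 3.14, 3.14].

### API

Orientations are given as a rotation vector (axis times angle).
In Python, from station import ctrl, cams, finder gives the robot as it stands.
- The arm moves only by the tool step_arm, never from a script. Its argument "moves" is a list of rows, each a list of 3 entries, a list of its own where there are three numbers: the shift along the tool's x, y, z in cm, then the turn, a rotation vector about the tool's x, y, z in degrees, then the opening, from 0 (shut) to 1 (fully open). A call has exactly 10 rows; each row is the pose to reach, as a shift and turn from the pose measured when the call began, along the tool's axes at that moment; what a row does not reach only later rows make up. A row lasts 1/12 s, in which the tool goes at most 41.7 mm and 7.16 degrees, less where a joint would pass 70% of its speed; a pose out of reach is approached as far as the arm can. A call with a gripper value outside its range is refused whole. The fingers move at their own pace and stop on an object; "grip_force" is the grip in N (left out, the last holds). Time passes only in rows, so rows that repeat a pose let the fingers close, or fill a call up. It gives the time, the measured TCP pose, the force and the opening at its end, in the units of the state.
- ctrl.get_obs(): the state, without advancing time (a new reading comes with each control period).
- cams.get_image(name): name is "scene" or "top" or "wrist"; returns a dict with "pixels" (384x512x3 uint8, blue, green, red), "fx", "fy", "cx", "cy" (pixels), "dist_coeffs" ([k1, k2, p1, p2, k3] as OpenCV has them; the pictures are not rectified), "position" and "attitude" of the camera in the world. Camera axes: x right, y up, looking along -z (the intrinsics and any distortion apply to the point x, -y, -z); pixel columns grow to the right and rows downward; lengths in m; the calibration is good to about 2 mm. A picture is of the moment at which its call begins. There is no depth.
- ctrl.finish_job(): hands the job in, once; it reports no verdict.
Trained networks look in the newest picture that a camera, given by its name, has taken for a name from the list of things; names that differ only in an ending like _2 or _b are one class to them, and where a whole thing is asked for, a point or a joint stands for the part that bears it (a point fixed in the world has none). Each returns a list of dicts, best first, with "conf" (0 to 1); they miss things now and then, are a little off and sometimes report something else, mostly with a low value. They report only what shows in the picture. A call takes as long as a camera call. They do not tell look-alikes from the thing itself.
- finder.find_in(camera, name): "at" ([column, row] in pixels, amid what is visible of it).
- finder.regions_of(camera, name): "region" (384x512 bool, what is visible of it) and "at" ([column, row] in pixels, amid what is visible of it).
- finder.tip_of(camera, name): "at" ([column, row] in pixels: a listed point, or the origin of a listed thing).
The state is a dict: "t": time; "q": joint angles; "dq": joint speeds; "effort": joint torques, N m; "tool_pos": TCP position; "tool_rot": TCP orientation; "contact_force": force on the tool from outside, world axes, zero at the start; "wrist_torque": the same for the moment, N m; "opening": finger opening in m.
Only numpy, scipy, OpenCV 4.12 (cv2) and the standard library are available. Lean on these libraries where they do the work, as an engineer would, in place of code of your own. Each camera call takes 0.05 s, during which the arm holds its last target. There are 200 camera calls.

### The job

Take the white spot plate (the one with the round wells) out of the teal slotted holder and lean it to dry on the rack: lower edge along the yellow line on the black rubber, at about the middle of the rail and square to it, top resting back against the steel rail, so that it leans about 25 degrees from upright. Bring its lower edge right down to the rubber before you let go, and let it stay there without sliding. Leave the blue and the amber plate standing in the holder.

Things in the scene. Friction and masses are not known exactly. Their poses are not given: they have to be found in the camera images.
- spot_plate: White ceramic plate, 12 round grey-rimmed wells on each face, standing upright in one of three slots of a teal holder (200 x 130 mm, 40 mm high; slots 62 mm apart in a row along the plate's x, 12 mm wide, 30 mm deep, floor 10 mm above the bench). Lifts straight out. 140 mm tall, 100 mm wide, 9 mm thick, about 0.28 kg. Origin: centre of its underside; z up the plate, x along its thickness, y along its width.
- blue_plate: Plain dark blue plate in another slot of the holder, not to be moved. 140 mm tall, 100 mm wide, 9 mm thick, about 0.28 kg. Origin: centre of its underside; z up the plate, x along its thickness, y along its width.
- amber_plate: Plain amber-brown plate in another slot of the holder, not to be moved. 140 mm tall, 100 mm wide, 9 mm thick, about 0.28 kg. Origin: centre of its underside; z up the plate, x along its thickness, y along its width.
- rack: Fixed drying rack: white base 150 (x) by 230 mm (y), 12 mm high, black rubber on top, no lip. Origin: centre of the base's underside, z up. A yellow line 14 mm wide runs along y at x = 0. The plate stands on it, held by friction, and leans towards -x on the rail: lowest edge at x = 0 gives 25 degrees from upright, at +16 mm about 35, at -14 mm about 15.
- rail (a point): Middle of the rack's steel rail, on its axis. The rail is level, 12 mm thick, runs along the rack's y between posts 102 mm to either side; its axis lies at the rack's x = -39 mm, 70 mm above the rubber. The leaning plate touches it 80 mm up from its foot and stands out about 55 mm above it.
Things that resemble listed ones, but are neither listed nor needed, are in the scene too. What is shaped like the spot_plate but green is not meant.

How it is judged:
By the outcome, as a careful person would: the job done as asked, in the order asked, and still so for the second after the job is handed in, with the robot touching nothing.
It also fails if it takes over 38 s, if anything falls off the work surface, if the arm or the gripper's body presses on something with over 40 N, if the wrist force passes 120 N, or if a joint passes its speed limit or range.

## Working session

There is one attempt and no reset: what is moved stays moved. The work goes in short steps, Python scripts to look and compute and a tool call to move; the robot and the scene stay as the last step left them, time stands still between calls to the robot, and variables do not carry over. Pictures are saved under pics/ and viewed, on a budget of 10 in all, crops included, one or two more only if the job needs it, and the job is handed in when it is done.

Besides the shell and the picture viewer there is one more tool, called after "Call:" as name([rows], argument=value, ...), one row to a line, values as JSON. step_arm: Moves the arm, as the interface text tells. Its arguments: {"type":"object","properties":{"moves":{"type":"array"},"grip_force":{"type":"number"}},"required":["moves"]}

```bash
ls; mkdir -p pics; cat > h.py <<'E'
import numpy as np, cv2
from scipy.spatial.transform import Rotation as R
from station import ctrl, cams, finder
def cam(n):
    im=cams.get_image(n); 
    a=np.array(im["attitude"],float)
    im["R"]=a if a.shape==(3,3) else (R.from_rotvec(a).as_matrix() if a.size==3 else R.from_quat(a).as_matrix())
    im["K"]=np.array([[im["fx"],0,im["cx"]],[0,im["fy"],im["cy"]],[0,0,1]]); im["d"]=np.array(im["dist_coeffs"],float)
    return im
def ray(im,uv):
    p=cv2.undistortPoints(np.array([[uv]],float),im["K"],im["d"])[0,0]
    v=im["R"]@np.array([p[0],-p[1],-1]); return np.array(im["position"]),v/np.linalg.norm(v)
def at_z(im,uv,z):
    o,v=ray(im,uv); return o+v*(z-o[2])/v[2]
def proj(im,P):
    c=(np.atleast_2d(P)-np.array(im["position"]))@im["R"]; c=c*[1,-1,-1]
    return cv2.projectPoints(c.reshape(-1,1,3),np.zeros(3),np.zeros(3),im["K"],im["d"])[0][:,0]
E
python3 - <<'E'
from h import *
s=ctrl.get_obs(); print(s, ctrl.tcp_to_tips)
ims=[]
for n in ["scene","top"]:
    im=cam(n); cv2.imwrite(f"pics/{n}0.png",im["pixels"]); print(n,im["position"],im["attitude"],im["fx"],im["dist_coeffs"])
    for t in ["spot_plate","blue_plate","amber_plate","rack","rail"]:
        print(t,[(np.round(d["at"]),round(d["conf"],2)) for d in finder.find_in(n,t)], [(np.round(d["at"]),round(d["conf"],2)) for d in finder.tip_of(n,t)])
E
```

```text
pics
{'t': 0.0, 'q': array([ 1.22296401e+00,  5.33566557e-02,  1.61431580e+00,  2.02275671e-05,
        1.47598173e+00, -1.19004324e-01]), 'dq': array([ 0.00101033,  0.00068972,  0.0022157 , -0.00035703,  0.00011382,
        0.00088781]), 'effort': array([-9.09307764e-04, -3.93668675e+01, -3.70179713e+01, -8.69686505e-05,
        6.86953063e-03,  3.91529966e-06]), 'tool_pos': array([0.14154115, 0.60808052, 0.21195016]), 'tool_rot': array([-1.04015017,  1.31060672,  1.03837192]), 'contact_force': array([ 1.01422585, -0.12165744, -0.89987162]), 'wrist_torque': array([ 0.03062157,  0.00424228, -0.02391966]), 'opening': 0.08549154473985629} 0.017
scene [ 1.31371042 -0.35201617  0.75868018] [0.76211696 0.52179929 1.10041545] 416.66423606173953 [0.01854882 0.         0.         0.         0.        ]
spot_plate [(array([125., 219.]), 0.73), (array([194., 177.]), 0.57)] [(array([130., 241.]), 0.94)]
blue_plate [(array([196., 205.]), 0.62)] [(array([202., 228.]), 0.58)]
amber_plate [(array([191., 162.]), 0.61)] []
rack [(array([339., 184.]), 0.94), (array([196., 203.]), 0.54)] [(array([341., 189.]), 0.61)]
rail [(array([339., 186.]), 0.93)] [(array([336., 158.]), 0.77)]
top [ 0.50426927 -0.07739956  1.09266382] [ 0.06323104 -0.02770888 -1.56420823] 449.48260184536184 [-0.17387359  0.          0.          0.          0.        ]
spot_plate [(array([393., 193.]), 0.67), (array([320., 205.]), 0.53)] [(array([317., 208.]), 0.87), (array([385., 196.]), 0.79)]
blue_plate [(array([326., 184.]), 0.93)] [(array([322., 186.]), 0.98)]
amber_plate [(array([313., 233.]), 0.64)] [(array([322., 185.]), 0.66), (array([307., 231.]), 0.47)]
rack [(array([155., 185.]), 0.7)] [(array([154., 186.]), 0.69)]
rail [(array([157., 190.]), 0.58)] [(array([143., 201.]), 0.93)]
```

```bash
python3 -c "
import cv2,numpy as np
a=cv2.imread('pics/scene0.png');b=cv2.imread('pics/top0.png')
a=cv2.resize(a[90:330,60:460],(800,480));cv2.imwrite('pics/s1.png',a)
b=cv2.resize(b[90:300,80:480],(800,420));cv2.imwrite('pics/t1.png',b)"
```

```text
(no output)
```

View pics/s1.png

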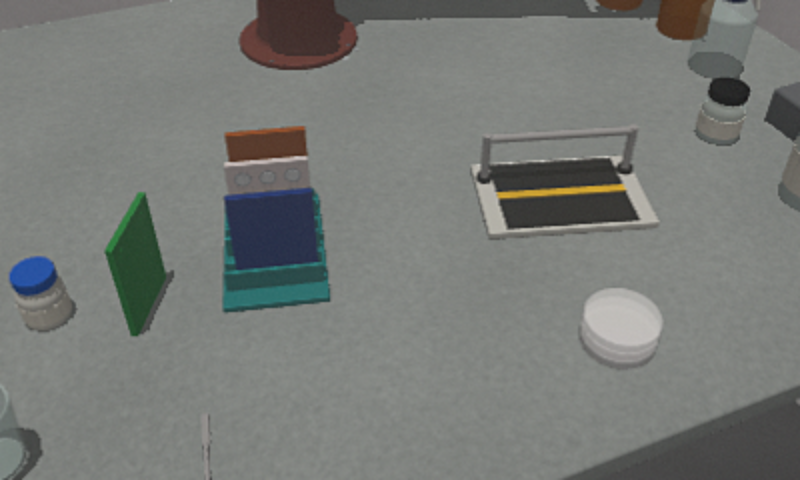

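View pics/t1.png

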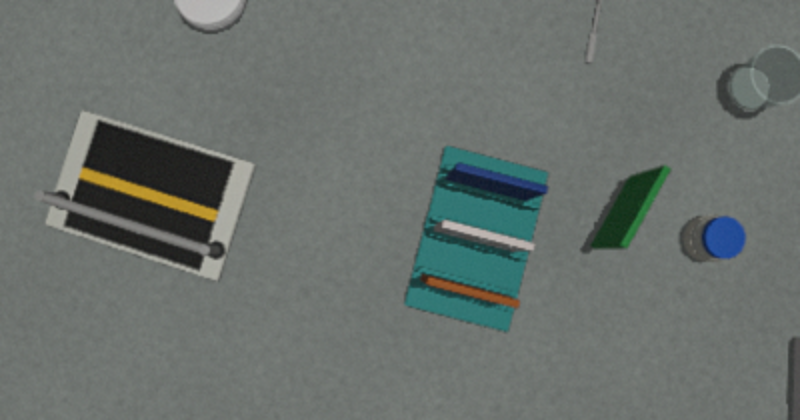

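The white plate stands in the middle slot (top image about 323,208), blue and amber on either side. The green look-alike stands free on the bench. The rack is to the robot's left, with its rail towards the robot. Next I'll measure by colour.

```bash
cat >> h.py <<'E'
def hsvmask(px,lo,hi): return cv2.inRange(cv2.cvtColor(px,cv2.COLOR_BGR2HSV),np.array(lo),np.array(hi))
def world_xy(im,mask,z,roi=None):
    if roi: 
        m=np.zeros_like(mask); c0,r0,c1,r1=roi; m[r0:r1,c0:c1]=mask[r0:r1,c0:c1]; mask=m
    n,l,st,_=cv2.connectedComponentsWithStats(mask); k=1+np.argmax(st[1:,4])
    r,c=np.nonzero(l==k)
    return np.array([at_z(im,(a,b),z)[:2] for a,b in zip(c,r)])
def rect(P):
    (c,(w,h),a)=cv2.minAreaRect((P*1000).astype(np.float32)); b=cv2.boxPoints((c,(w,h),a))
    e=[b[1]-b[0],b[2]-b[1]]; e=max(e,key=np.linalg.norm); yaw=np.degrees(np.arctan2(e[1],e[0]))%180
    return np.round(c,1),np.round((w,h),1),round(yaw,1)
E
python3 - <<'E'
from h import *
t=ctrl.get_obs(); print(t["t"]); print(R.from_rotvec(t["tool_rot"]).as_matrix().round(3))
top=cam("top"); sc=cam("scene")
print("top teal", rect(world_xy(top,hsvmask(top["pixels"],(80,120,50),(98,255,255)),.04)))
for n,im in(("top",top),("scene",sc)):
    print(n,"yellow",rect(world_xy(im,hsvmask(im["pixels"],(18,120,90),(32,255,255)),.0125)))
w=world_xy(top,hsvmask(top["pixels"],(0,0,140),(180,60,255)),.15,(290,190,360,230)); print("white",rect(w),len(w))
b=world_xy(top,hsvmask(top["pixels"],(108,120,40),(125,255,255)),.15,(290,150,370,200)); print("blue",rect(b))
b=world_xy(top,hsvmask(top["pixels"],(5,120,60),(16,255,255)),.15,(270,210,360,260)); print("amber",rect(b))
bs=world_xy(top,hsvmask(top["pixels"],(0,0,90),(180,60,255)),.012,(98,140,212,232)); print("rackwhite",rect(bs),len(bs))
# rail: tip_of both views triangulated
def tri(a,b):
    (o1,v1),(o2,v2)=a,b; A=np.c_[v1,-v2]; s=np.linalg.lstsq(A,o2-o1,rcond=None)[0]; p,q=o1+s[0]*v1,o2+s[1]*v2; return (p+q)/2,np.linalg.norm(p-q)
for n in ["rail","spot_plate","rack"]:
    A=finder.tip_of("top",n);B=finder.tip_of("scene",n)
    for a in A:
        for c in B: print(n,a["at"],c["at"],tri(ray(top,a["at"]),ray(sc,c["at"])))
E
```

```text
1.1
[[ 0.    -0.974  0.227]
 [-0.     0.227  0.974]
 [-1.    -0.    -0.   ]]
top teal (array([ 523.4, -193.9]), array([125. , 192.6]), np.float32(165.8))
top yellow (array([575. , 203.2]), array([178.3,  15.7]), np.float32(72.8))
scene yellow (array([573.6, 204. ]), array([178.2,  15.9]), np.float32(73.1))
white (array([ 524.6, -194.6]), array([99.6,  7.9]), np.float32(75.6)) 178
blue (array([ 580. , -203.3]), array([103.8,  20.1]), np.float32(75.1))
amber (array([ 465.1, -178.2]), array([100.4,   9.5]), np.float32(75.5))
rackwhite (array([580.2, 204.4]), array([227.5, 286.9]), np.float32(90.9)) 6759
rail [143.3, 200.6] [338.1, 155.5] (array([0.53833204, 0.20642537, 0.09002441]), np.float64(0.0013904737587616695))
spot_plate [386.9, 197.7] [129.7, 240.2] (array([ 0.55074306, -0.37153968,  0.00451702]), np.float64(0.007125531214084895))
spot_plate [317.0, 208.5] [129.7, 240.2] (array([ 0.51891156, -0.28896814, -0.04115807]), np.float64(0.17565055278812097))
rack [153.6, 183.2] [339.3, 185.7] (array([0.58175129, 0.19817639, 0.01940226]), np.float64(0.005658624583321883))
rack [153.6, 183.2] [339.1, 156.1] (array([0.57714177, 0.1781397 , 0.120952  ]), np.float64(0.007676797123962451))
```

```bash
cat >> h.py <<'E'
def tool_R(yaw,tilt=0):
    """tool z along horizontal dir yaw (deg), x down; tilt: x axis leans toward +z dir"""
    c,s=np.cos(np.radians(yaw)),np.sin(np.radians(yaw)); n=np.array([c,s,0]); k=np.array([0,0,1.]); t=np.radians(tilt)
    x=np.sin(t)*n-np.cos(t)*k; z=np.cos(t)*n+np.sin(t)*k
    return np.c_[x,np.cross(z,x),z]
def rel(p,Rt,show=True,s=None):
    s=s or ctrl.get_obs(); R0=R.from_rotvec(s["tool_rot"]).as_matrix()
    d=R0.T@(np.array(p)-s["tool_pos"])*100; w=np.degrees(R.from_matrix(R0.T@Rt).as_rotvec())
    print("shift cm",d.round(2),"turn deg",w.round(2)); return d,w
E
python3 - <<'E'
from h import *
rel([.42,.25,.24],tool_R(30)); rel([.5246,-.1946,.215],tool_R(-14.4))
E
```

```text
shift cm [ -2.68 -35.24 -28.62] turn deg [46.89  0.    0.  ]
shift cm [ -0.18 -55.51 -69.55] turn deg [91.29  0.    0.  ]
```

Call:
step_arm([
  [[-1.5, -3.5, -2.9], [4.7, 0, 0], 0.45],
  [[-2.7, -7, -5.7], [9.4, 0, 0], 0.45],
  [[-2.7, -10.5, -8.6], [14, 0, 0], 0.45],
  [[-2.7, -14, -11.5], [19, 0, 0], 0.45],
  [[-2.7, -17.5, -14.3], [23.5, 0, 0], 0.45],
  [[-2.7, -21, -17.2], [28, 0, 0], 0.45],
  [[-2.7, -24.5, -20], [33, 0, 0], 0.45],
  [[-2.7, -28, -23], [37.5, 0, 0], 0.45],
  [[-2.7, -31.5, -26], [42, 0, 0], 0.45],
  [[-2.7, -35, -28.6], [47, 0, 0], 0.45],
])

```text
t: 2.33
tool_pos: [0.3942, 0.2795, 0.2406]
tool_rot: [-0.406, 1.531, 0.406]
contact_force: [1.0, 1.1, -0.3]
opening: 0.0382
```

```bash
python3 - <<'E'
from h import *
print(ctrl.get_obs()["t"]);rel([.5246,-.1946,.24],tool_R(-14.4))
E
```

```text
2.3333
shift cm [ 4.000e-02 -4.765e+01 -1.214e+01] turn deg [ 4.407e+01  6.000e-02 -2.000e-02]
```

Call:
step_arm([
  [[0, -4.0, -1], [4.4, 0, 0], 0.45],
  [[0, -8, -2], [9, 0, 0], 0.45],
  [[0, -12, -3], [13, 0, 0], 0.45],
  [[0, -16, -4], [17.5, 0, 0], 0.45],
  [[0, -20, -5], [22, 0, 0], 0.45],
  [[0, -24, -6], [26.5, 0, 0], 0.45],
  [[0, -28, -7], [31, 0, 0], 0.45],
  [[0, -32, -8], [35.5, 0, 0], 0.45],
  [[0, -36, -9.2], [40, 0, 0], 0.45],
  [[0, -40, -10.2], [44, 0, 0], 0.45],
])

```text
t: 3.17
tool_pos: [0.5036, -0.1208, 0.2408]
tool_rot: [0.2, 1.56, -0.199]
contact_force: [1.1, -0.5, 0.6]
opening: 0.0385
```

```bash
python3 - <<'E'
from h import *
s=ctrl.get_obs();print(s["t"],s["opening"]);rel([.5246,-.1946,.215],tool_R(-14.4))
im=cam("wrist"); cv2.imwrite("pics/w1.png",im["pixels"]); print(im["position"],im["attitude"])
w=cam("top"); print(1)
E
```

```text
3.1667 0.03851486098005439
shift cm [ 2.58 -6.61  3.89] turn deg [-0.17  0.09 -0.04]
[ 0.52164365 -0.04798762  0.40159876] [-0.29595802  0.03502188 -0.25202977]
1
```

View pics/w1.png

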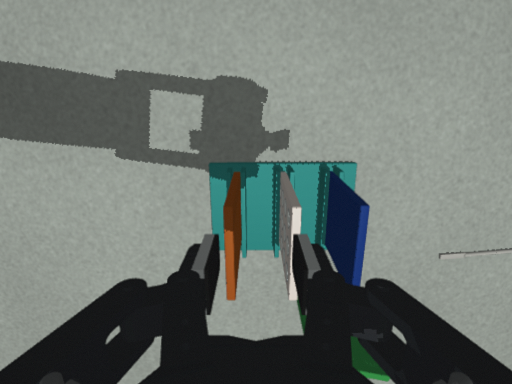

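The wrist view shows the holder with the white plate's top edge near column 296, rows 205–298, between amber (232) and blue (350). I'll centre over it and stay high.

Call:
step_arm([
  [[0, -2.2, 1.3], [0, 0, 0], 0.45],
  [[0, -4.4, 2.6], [0, 0, 0], 0.45],
  [[0, -6.6, 3.9], [0, 0, 0], 0.45],
  [[0, -6.6, 3.9], [0, 0, 0], 0.45],
  [[0, -6.6, 3.9], [0, 0, 0], 0.45],
  [[0, -6.6, 3.9], [0, 0, 0], 0.45],
  [[0, -6.6, 3.9], [0, 0, 0], 0.45],
  [[0, -6.6, 3.9], [0, 0, 0], 0.45],
  [[0, -6.6, 3.9], [0, 0, 0], 0.45],
  [[0, -6.6, 3.9], [0, 0, 0], 0.45],
])

```text
t: 4.1
tool_pos: [0.5249, -0.1966, 0.2406]
tool_rot: [0.201, 1.56, -0.202]
contact_force: [0.1, -0.0, 0.2]
opening: 0.0383
```

```bash
python3 - <<'E'
from h import *
s=ctrl.get_obs();print(s["t"],s["tool_pos"]);rel([.5246,-.1946,.215],tool_R(-14.4))
im=cam("wrist"); px=im["pixels"].copy()
for z in (.15,):
    c=np.array([.5246,-.1946]); 
    for yaw in (-14.4,):
        R0=tool_R(yaw); n=R0[:2,2]; a=np.array([-n[1],n[0]])
        pts=[np.r_[c+a*i*.05+n*j*.0045,z] for i,j in((-1,-1),(1,-1),(1,1),(-1,1))]
        P=proj(im,pts); print(P.round(1))
        cv2.imwrite("pics/w2.png",cv2.resize(px[60:384,130:400],None,fx=1.8,fy=1.8))
        cv2.polylines(px,[np.round(P).astype(int)],True,(0,0,255),1)
cv2.imwrite("pics/w2b.png",cv2.resize(px[60:384,130:400],None,fx=1.8,fy=1.8,interpolation=cv2.INTER_NEAREST))
E
```

```text
4.1 [ 0.52494447 -0.19664986  0.24058201]
shift cm [ 2.56  0.19 -0.09] turn deg [-0.32  0.07  0.05]
[[250.3 239.6]
 [249.1 129.9]
 [259.9 129.9]
 [260.  239.5]]
```

View pics/w2b.png

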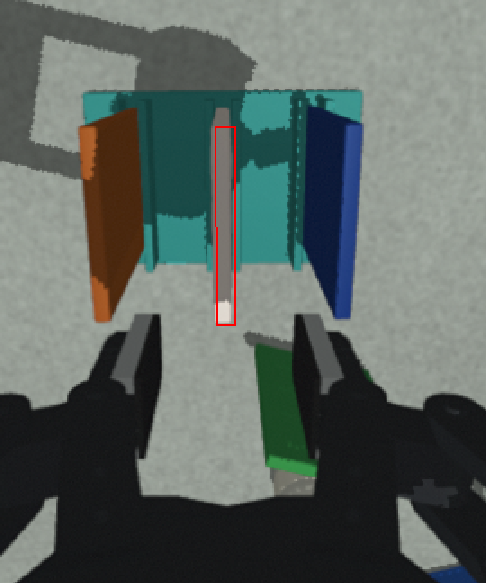

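Projected from the top view, the plate fits to about 1.5 mm; the wrist view puts it slightly towards amber (column about 222 against 225 in the crop). I'll descend and grip.

Call:
step_arm([
  [[1, 0.2, -0.16], [-0.3, 0, 0], 0.45],
  [[3, 0.2, -0.16], [-0.3, 0, 0], 0.45],
  [[5.5, 0.2, -0.16], [-0.3, 0, 0], 0.45],
  [[8, 0.2, -0.16], [-0.3, 0, 0], 0.45],
  [[10, 0.2, -0.16], [-0.3, 0, 0], 0.45],
  [[11, 0.2, -0.16], [-0.3, 0, 0], 0.45],
  [[11, 0.2, -0.16], [-0.3, 0, 0], 0.45],
  [[11, 0.2, -0.16], [-0.3, 0, 0], 0.3],
  [[11, 0.2, -0.16], [-0.3, 0, 0], 0],
  [[11, 0.2, -0.16], [-0.3, 0, 0], 0],
], grip_force=60)

```text
t: 4.98
tool_pos: [0.5252, -0.1951, 0.1326]
tool_rot: [0.196, 1.557, -0.199]
contact_force: [-0.5, 0.9, -0.2]
opening: 0.0026
```

Call:
step_arm([
  [[0, 0, 0], [0, 0, 0], 0],
  [[0, 0, 0], [0, 0, 0], 0],
  [[0, 0, 0], [0, 0, 0], 0],
  [[0, 0, 0], [0, 0, 0], 0],
  [[0, 0, 0], [0, 0, 0], 0],
  [[-0.5, 0, 0], [0, 0, 0], 0],
  [[-1, 0, 0], [0, 0, 0], 0],
  [[-2, 0, 0], [0, 0, 0], 0],
  [[-3.5, 0, 0], [0, 0, 0], 0],
  [[-4.5, 0, 0], [0, 0, 0], 0],
])

```text
t: 5.82
tool_pos: [0.5256, -0.1953, 0.1799]
tool_rot: [0.195, 1.555, -0.2]
contact_force: [-0.5, -0.5, 1.1]
opening: 0.0004
```

The fingers shut fully, so they hold nothing. Time to look.

```bash
python3 - <<'E'
from h import *
s=ctrl.get_obs();print(s["t"],s["tool_pos"],s["opening"])
for n in("wrist","scene"): 
    im=cam(n); px=im["pixels"]
    cv2.imwrite(f"pics/{n}3.png",px)
a=cv2.imread("pics/wrist3.png")[60:384,100:420];b=cv2.resize(cv2.imread("pics/scene3.png")[40:260,120:330],None,fx=1.9,fy=1.9)
H=min(a.shape[0],b.shape[0]);cv2.imwrite("pics/c3.png",np.hstack([a[:H],b[:H]]))
E
```

```text
5.8167 [ 0.52557291 -0.19533828  0.17986372] 0.00044560556646523557
```

View pics/c3.png

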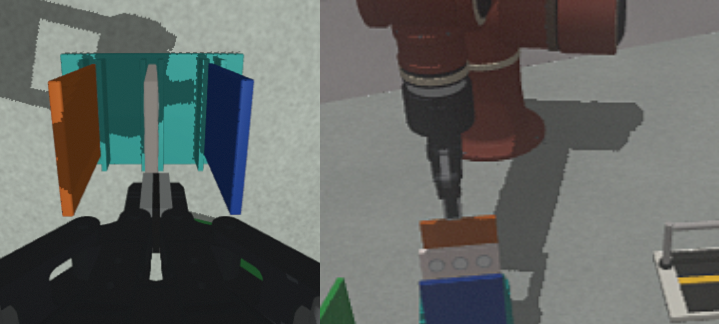

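```bash
python3 - <<'E'
from h import *
s=ctrl.get_obs(); R0=R.from_rotvec(s["tool_rot"]).as_matrix(); tip=s["tool_pos"]+R0[:,0]*.017
sc=cam("scene"); px=cv2.resize(sc["pixels"],None,fx=4,fy=4,interpolation=cv2.INTER_CUBIC)
def mark(P,col,closed=True):
    p=(proj(sc,P)*4+2).astype(int); print(p[0]/4)
    cv2.polylines(px,[p.reshape(-1,1,2)],closed,col,1)
n=tool_R(-14.4)[:2,2]; a=np.array([-n[1],n[0]])
for c in ([.5246,-.1946],[.580,-.2033],[.4651,-.1782]):
    c=np.array(c); mark([np.r_[c+a*i*.05+n*j*.0045,.15] for i,j in((-1,-1),(1,-1),(1,1),(-1,1))],(0,0,255))
mark([np.r_[np.array([.5234,-.1939])+a*i*.065+n*j*.1,.04] for i,j in((-1,-1),(1,-1),(1,1),(-1,1))],(0,255,255))
q=(proj(sc,[tip])[0]*4+2).astype(int); cv2.circle(px,tuple(q),5,(255,0,255),2); print(q/4)
cv2.imwrite("pics/s4.png",px[480:1000,620:1060])
E
```

```text
[171.5  171.25]
[173.5  185.75]
[172.25 156.25]
[172. 182.]
[191.75 166.25]
```

View pics/s4.png

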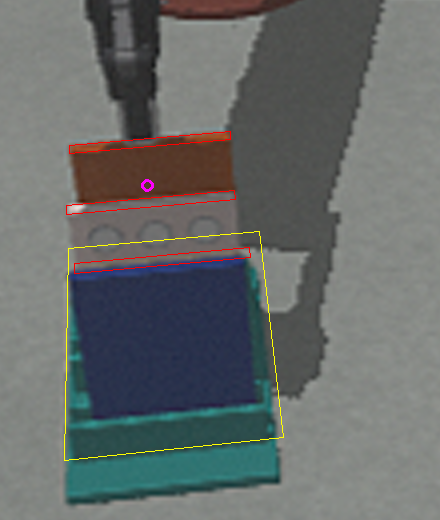

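The plate tops match z = 0.15 in the scene view, but the fingertips show at about (190,154), roughly 12 px above where the stated pose puts them (191.75,166). I'll check tip geometry against the wrist camera.

```bash
python3 - <<'E'
from h import *
s=ctrl.get_obs(); R0=R.from_rotvec(s["tool_rot"]).as_matrix(); print(s["tool_pos"],s["q"],s["opening"],ctrl.tcp_to_tips)
w=cam("wrist"); sc=cam("scene"); top=cam("top")
print("cam in tool",R0.T@(np.array(w["position"])-s["tool_pos"]))
for x in (-.06,-.04,-.03,-.02,-.01,0,.017,.03): 
    P=[s["tool_pos"]+R0[:,0]*x]; print(x,proj(w,P)[0].round(1),proj(sc,P)[0].round(1),proj(top,P)[0].round(1))
a=w["pixels"][200:370,180:330]; b=sc["pixels"][100:185,150:225]; b=cv2.resize(b,None,fx=2,fy=2)
cv2.imwrite("pics/c5.png",cv2.resize(np.hstack([a,b[:170]]),None,fx=2.6,fy=2.6))
E
```

```text
[ 0.52591238 -0.19549286  0.1795212 ] [-4.88248603e-01 -8.21802668e-02  1.80311604e+00 -5.29975214e-04
  1.41245048e+00 -2.36413979e-01] 5.984826747806115e-05 0.017
cam in tool [-0.16076425  0.07514322 -0.00059287]
-0.06 [256.7 297.9] [188.  138.9] [330.1 205.7]
-0.04 [256.5 270.8] [188.9 146.3] [328.7 205.9]
-0.03 [256.4 259.8] [189.4 149.9] [328. 206.]
-0.02 [256.3 250.2] [189.9 153.5] [327.4 206.1]
-0.01 [256.3 241.6] [190.3 157. ] [326.8 206.2]
0 [256.2 233.9] [190.8 160.5] [326.1 206.2]
0.017 [256.1 222.7] [191.5 166.3] [325.1 206.4]
0.03 [256.1 215.2] [192.1 170.7] [324.4 206.5]
```

View pics/c5.png

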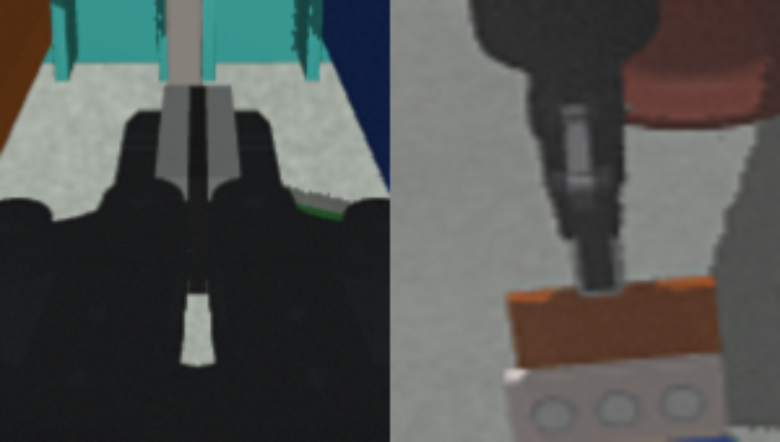

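Wrist, scene and the empty grip all agree. The tips really end about 20–25 mm *behind* the reported TCP, not 17 mm ahead of it. So the previous grip closed just above the plate's top at 0.15. I'll open, go deeper, and check before closing.

Call:
step_arm([
  [[0, 0, -0.1], [-0.6, 0, 0], 0.45],
  [[0, 0, -0.1], [-0.6, 0, 0], 0.45],
  [[1.5, 0, -0.1], [-0.6, 0, 0], 0.45],
  [[3, 0, -0.1], [-0.6, 0, 0], 0.45],
  [[4.5, 0, -0.1], [-0.6, 0, 0], 0.45],
  [[5.5, 0, -0.1], [-0.6, 0, 0], 0.45],
  [[6, 0, -0.1], [-0.6, 0, 0], 0.45],
  [[6.3, 0, -0.1], [-0.6, 0, 0], 0.45],
  [[6.5, 0, -0.1], [-0.6, 0, 0], 0.45],
  [[6.5, 0, -0.1], [-0.6, 0, 0], 0.45],
])

```text
t: 6.95
tool_pos: [0.524, -0.1948, 0.112]
tool_rot: [0.188, 1.559, -0.191]
contact_force: [0.2, 0.4, -0.3]
opening: 0.0385
```

```bash
python3 - <<'E'
from h import *
s=ctrl.get_obs(); print(s["t"],s["tool_pos"],s["contact_force"],s["opening"])
w=cam("wrist"); sc=cam("scene")
a=w["pixels"][150:370,150:360]; b=cv2.resize(sc["pixels"][100:210,150:225],None,fx=2,fy=2)
cv2.imwrite("pics/c6.png",cv2.resize(np.hstack([a,b]),None,fx=2.2,fy=2.2))
E
```

```text
6.95 [ 0.52397778 -0.1947798   0.11204299] [ 0.22013833  0.39581864 -0.29468255] 0.03847195895665183
```

View pics/c6.png

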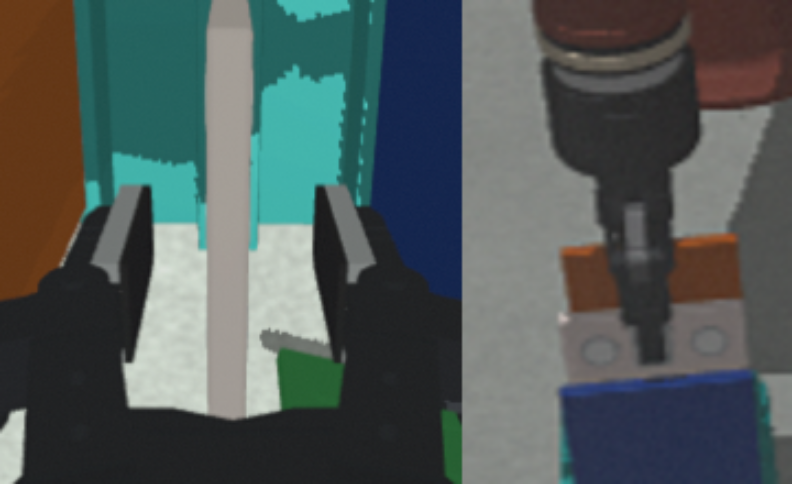

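The fingers now straddle the plate, but only about 12 mm below its top (plate centre at crop column 227, gap centre 233). I'll go another 2.4 cm down and close.

Call:
step_arm([
  [[0.5, 0, -0.1], [0, 0, 0], 0.45],
  [[1.2, 0, -0.1], [0, 0, 0], 0.45],
  [[1.8, 0, -0.1], [0, 0, 0], 0.45],
  [[2.2, 0, -0.1], [0, 0, 0], 0.45],
  [[2.4, 0, -0.1], [0, 0, 0], 0.45],
  [[2.4, 0, -0.1], [0, 0, 0], 0.2],
  [[2.4, 0, -0.1], [0, 0, 0], 0],
  [[2.4, 0, -0.1], [0, 0, 0], 0],
  [[2.4, 0, -0.1], [0, 0, 0], 0],
  [[2.4, 0, -0.1], [0, 0, 0], 0],
], grip_force=60)

```text
t: 7.88
tool_pos: [0.5234, -0.1948, 0.0887]
tool_rot: [0.188, 1.558, -0.191]
contact_force: [-0.1, -0.5, -0.2]
opening: 0.0083
```

Call:
step_arm([
  [[-0.3, 0, 0], [0, 0, 0], 0],
  [[-1, 0, 0], [0, 0, 0], 0],
  [[-2, 0, 0], [0, 0, 0], 0],
  [[-3.2, 0, 0], [0, 0, 0], 0],
  [[-4.7, 0, 0], [0, 0, 0], 0],
  [[-6.5, 0, 0], [0, 0, 0], 0],
  [[-8.5, 0, 0], [0, 0, 0], 0],
  [[-10.5, 0, 0], [0, 0, 0], 0],
  [[-12, 0, 0], [0, 0, 0], 0],
  [[-12.5, 0, 0], [0, 0, 0], 0],
])

```text
t: 8.72
tool_pos: [0.5246, -0.1953, 0.2188]
tool_rot: [0.185, 1.551, -0.193]
contact_force: [0.4, 0.5, -3.5]
opening: 0.0082
```

```bash
python3 - <<'E'
from h import *
s=ctrl.get_obs(); print(s["t"],s["tool_pos"],s["contact_force"],s["opening"],s["q"].round(3))
# target: above rack. rack origin (.574,.2035) yaw -17
rel([.50,.215,.215],tool_R(-17,0))
rel([.50,.215,.215],tool_R(-17,25))
E
```

```text
8.7167 [ 0.52459146 -0.19528157  0.21881076] [ 0.36897472  0.5371387  -3.52325241] 0.008248033103975205 [-4.890e-01 -1.150e-01  1.767e+00 -1.000e-03  1.477e+00 -2.480e-01]
shift cm [  0.1   39.25 -12.19] turn deg [3.18 0.67 0.18]
shift cm [  0.1   39.25 -12.19] turn deg [  3.17 -24.32  -0.51]
```

```bash
python3 - <<'E'
from h import *
rel([.5555,.2091,.18],tool_R(-17,25))
E
```

```text
shift cm [ 3.66 40.02 -6.7 ] turn deg [  3.17 -24.32  -0.51]
```

Call:
step_arm([
  [[-1, 1, 0], [0, 0, 0], 0],
  [[-2, 3.5, 0], [0, 0, 0], 0],
  [[-2, 6.5, -0.3], [0, 0, 0], 0],
  [[-2, 10, -1], [0, 0, 0], 0],
  [[-2, 13.5, -1.8], [1, 0, 0], 0],
  [[-2, 17, -2.6], [1.5, 0, 0], 0],
  [[-2, 20.5, -3.4], [2, 0, 0], 0],
  [[-2, 24, -4.2], [2.5, 0, 0], 0],
  [[-2, 27.5, -5], [3, 0, 0], 0],
  [[-2, 31, -5.8], [3, 0, 0], 0],
])

```text
t: 9.55
tool_pos: [0.5413, 0.1222, 0.2371]
tool_rot: [0.227, 1.548, -0.233]
contact_force: [1.3, -0.0, -3.1]
opening: 0.0086
```

```bash
python3 - <<'E'
from h import *
s=ctrl.get_obs(); print(s["t"],s["tool_pos"],s["opening"])
rel([.5555,.2091,.18],tool_R(-17,25))
E
```

```text
9.55 [0.54130072 0.12220088 0.23713348] 0.008576147800489601
shift cm [ 5.68  8.74 -1.22] turn deg [  0.21 -24.35   0.11]
```

Call:
step_arm([
  [[0.5, 3, 0], [0, -3, 0], 0],
  [[1, 5.5, -0.3], [0, -6, 0], 0],
  [[1.8, 7.5, -0.6], [0, -9.5, 0], 0],
  [[2.6, 8.7, -0.9], [0, -13, 0], 0],
  [[3.4, 8.7, -1.2], [0, -17, 0], 0],
  [[4.2, 8.7, -1.2], [0.2, -20.5, 0], 0],
  [[5, 8.7, -1.2], [0.2, -24.3, 0], 0],
  [[5.7, 8.7, -1.2], [0.2, -24.3, 0], 0],
  [[5.7, 8.7, -1.2], [0.2, -24.3, 0], 0],
  [[5.7, 8.7, -1.2], [0.2, -24.3, 0], 0],
])

```text
t: 10.38
tool_pos: [0.5552, 0.2088, 0.1794]
tool_rot: [0.167, 1.129, -0.265]
contact_force: [1.1, 0.2, -2.5]
opening: 0.0085
```

```bash
python3 - <<'E'
from h import *
s=ctrl.get_obs(); print(s["t"],s["tool_pos"],s["opening"],s["q"].round(2))
rel([.5555,.2091,.18],tool_R(-17,25))
R0=R.from_rotvec(s["tool_rot"]).as_matrix()
C=np.array([[x,y,z] for z in(-.0045,.0045) for x,y in((.079,-.05),(.079,.05),(-.061,.05),(-.061,-.05))])@R0.T+s["tool_pos"]
o=np.array([.574,.2035]); n=tool_R(-17)[:2,2]; a=np.array([-n[1],n[0]])
rk=lambda x,y,z: np.r_[o+n*x+a*y,z]
sc=cam("scene"); k=4; px=cv2.resize(sc["pixels"],None,fx=k,fy=k,interpolation=cv2.INTER_CUBIC)
def dr(P,c): cv2.polylines(px,[(proj(sc,P)*k+k/2).astype(int).reshape(-1,1,2)],True,c,1)
dr(C[:4],(0,0,255)); dr(C[4:],(0,255,0))
dr([rk(-.075,-.115,.012),rk(.075,-.115,.012),rk(.075,.115,.012),rk(-.075,.115,.012)],(255,0,255))
dr([rk(-.039,-.102,.082),rk(-.039,.102,.082)],(255,255,0)); 
cv2.imwrite("pics/s7.png",px[380:900,1060:1680]); print(proj(sc,C).round(1).tolist())
w=cam("wrist"); cv2.imwrite("pics/w7.png",w["pixels"]); t=cam("top"); cv2.imwrite("pics/t7.png",t["pixels"])
E
```

```text
10.3833 [0.55523721 0.20875828 0.17944498] 0.008471280961924564 [ 0.36 -0.21  1.96 -0.3   1.06  0.77]
shift cm [-0.04  0.04  0.04] turn deg [ 0.04 -0.17  0.12]
[[326.6, 161.5], [364.0, 159.2], [365.5, 105.3], [326.8, 107.3], [327.4, 162.2], [365.1, 159.9], [366.7, 105.5], [327.7, 107.5]]
```

View pics/s7.png

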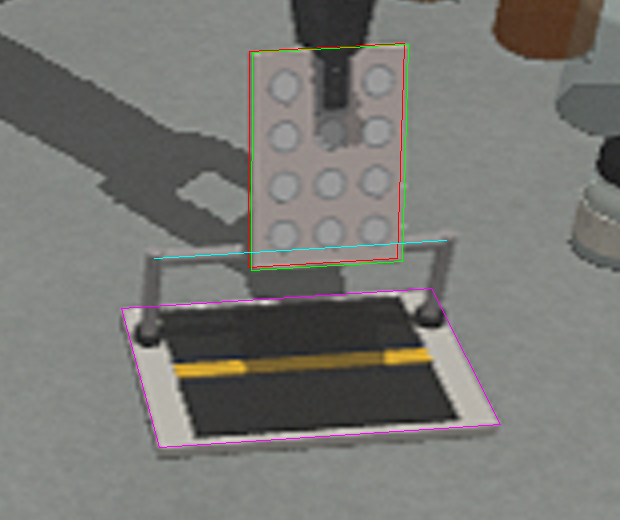

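The plate overlay (tilted 25°) and the rack overlay both match the picture: foot at crop row 265, rail ends at (150,257) and (447,240). I'll descend to about 9 mm above contact with a few mm of rail clearance.

Call:
step_arm([
  [[0.75, 0, -0.4], [0, 0, 0], 0],
  [[1.8, 0, -1], [0, 0, 0], 0],
  [[3, 0, -1.65], [0, 0, 0], 0],
  [[4.2, 0, -2.3], [0, 0, 0], 0],
  [[5.4, 0, -3], [0, 0, 0], 0],
  [[6.4, 0, -3.5], [0, 0, 0], 0],
  [[7.1, 0, -3.9], [0, 0, 0], 0],
  [[7.45, 0, -4.1], [0, 0, 0], 0],
  [[7.45, 0, -4.1], [0, 0, 0], 0],
  [[7.45, 0, -4.1], [0, 0, 0], 0],
])

```text
t: 11.37
tool_pos: [0.5516, 0.2103, 0.0967]
tool_rot: [0.168, 1.125, -0.265]
contact_force: [0.1, 0.1, -3.1]
opening: 0.0084
```

```bash
cat > chk.py <<'E'
from h import *
import sys
s=ctrl.get_obs(); print(s["t"],s["tool_pos"],s["opening"],s["contact_force"].round(1))
R0=R.from_rotvec(s["tool_rot"]).as_matrix()
o=np.array([.574,.2035]); n=tool_R(-17)[:2,2]; a=np.array([-n[1],n[0]])
f=s["tool_pos"]+R0@[.079,0,-.0045]; print("low edge in rack mm",((f[:2]-o)@n*1000).round(1),((f[:2]-o)@a*1000).round(1),"z",(f[2]*1000).round(1),"tilt",np.degrees(np.arcsin(R0[2,2])).round(2))
sc=cam("scene"); w=cam("wrist"); k=4
b=cv2.resize(sc["pixels"][75:235,265:425],None,fx=2.4,fy=2.4,interpolation=cv2.INTER_CUBIC)
cv2.imwrite(f"pics/{sys.argv[1]}.png",np.hstack([cv2.resize(b,(384,384)),w["pixels"][:,80:480]]))
E
python3 chk.py c8
```

```text
11.3667 [0.55159394 0.21030972 0.0966761 ] 0.008397608771040089 [ 0.1  0.1 -3.1]
low edge in rack mm 5.9 -0.1 z 23.2 tilt 25.03
```

View pics/c8.png

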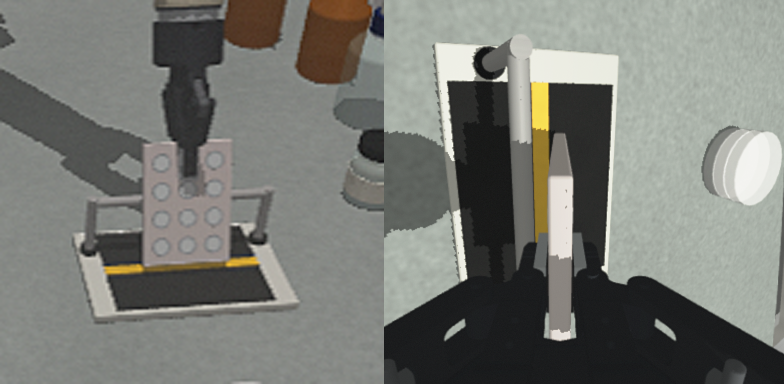

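Call:
step_arm([
  [[0.2, 0, -0.2], [0, 0, 0], 0],
  [[0.35, 0, -0.5], [0, 0, 0], 0],
  [[0.45, 0, -0.75], [0, 0, 0], 0],
  [[0.55, 0, -0.9], [0, 0, 0], 0],
  [[0.55, 0, -0.9], [0, 0, 0], 0],
  [[0.55, 0, -0.9], [0, 0, 0], 0],
  [[0.55, 0, -0.9], [0, 0, 0], 0],
  [[0.55, 0, -0.9], [0, 0, 0], 0],
  [[0.55, 0, -0.9], [0, 0, 0], 0],
  [[0.55, 0, -0.9], [0, 0, 0], 0],
])

```text
t: 12.3
tool_pos: [0.5467, 0.2122, 0.0891]
tool_rot: [0.169, 1.124, -0.265]
contact_force: [0.1, -0.3, -4.1]
opening: 0.0086
```

```bash
python3 chk.py c9
```

```text
12.3 [0.54670671 0.21224541 0.08905049] 0.008561748476711184 [ 0.1 -0.3 -4.1]
low edge in rack mm 0.8 0.4 z 15.6 tilt 25.11
```

Call:
step_arm([
  [[0.05, 0, -0.04], [0, 0, 0], 0],
  [[0.1, 0, -0.08], [0, 0, 0], 0],
  [[0.15, 0, -0.12], [0, 0, 0], 0],
  [[0.2, 0, -0.15], [0, 0, 0], 0],
  [[0.25, 0, -0.17], [0, 0, 0], 0],
  [[0.25, 0, -0.17], [0, 0, 0], 0],
  [[0.25, 0, -0.17], [0, 0, 0], 0],
  [[0.25, 0, -0.17], [0, 0, 0], 0],
  [[0.25, 0, -0.17], [0, 0, 0], 0],
  [[0.25, 0, -0.17], [0, 0, 0], 0],
])

```text
t: 13.23
tool_pos: [0.5463, 0.2124, 0.0861]
tool_rot: [0.169, 1.124, -0.265]
contact_force: [-0.0, -0.8, -3.5]
opening: 0.0085
```

```bash
python3 chk.py c10
```

```text
13.2333 [0.54625565 0.21239791 0.08608091] 0.008526778016206583 [-0.  -0.8 -3.5]
low edge in rack mm 0.3 0.4 z 12.6 tilt 25.11
```

Call:
step_arm([
  [[0.03, 0, -0.01], [0, 0, 0], 0],
  [[0.06, 0, -0.03], [0, 0, 0], 0],
  [[0.09, 0, -0.04], [0, 0, 0], 0],
  [[0.12, 0, -0.06], [0, 0, 0], 0],
  [[0.14, 0, -0.07], [0, 0, 0], 0],
  [[0.14, 0, -0.07], [0, 0, 0], 0],
  [[0.14, 0, -0.07], [0, 0, 0], 0],
  [[0.14, 0, -0.07], [0, 0, 0], 0],
  [[0.14, 0, -0.07], [0, 0, 0], 0],
  [[0.14, 0, -0.07], [0, 0, 0], 0],
])

```text
t: 14.17
tool_pos: [0.5465, 0.2125, 0.0852]
tool_rot: [0.17, 1.123, -0.265]
contact_force: [-5.1, 0.5, 4.8]
opening: 0.0082
```

```bash
python3 chk.py c11
```

```text
14.1667 [0.54654038 0.21254625 0.08520196] 0.008208696534523892 [-5.1  0.5  4.8]
low edge in rack mm 0.6 0.7 z 11.8 tilt 25.15
```

Contact with the rubber shows as about 8 N more upward force. I'll relieve the sideways load slightly, then open slowly.

Call:
step_arm([
  [[0, 0, -0.03], [0, 0, 0], 0],
  [[0, 0, -0.06], [0, 0, 0], 0],
  [[0, 0, -0.06], [0, 0, 0], 0],
  [[0, 0, -0.06], [0, 0, 0], 0.1],
  [[0, 0, -0.06], [0, 0, 0], 0.11],
  [[0, 0, -0.06], [0, 0, 0], 0.12],
  [[0, 0, -0.06], [0, 0, 0], 0.13],
  [[0, 0, -0.06], [0, 0, 0], 0.15],
  [[0, 0, -0.06], [0, 0, 0], 0.17],
  [[0, 0, -0.06], [0, 0, 0], 0.2],
])

```text
t: 15.1
tool_pos: [0.5461, 0.2127, 0.0849]
tool_rot: [0.17, 1.123, -0.264]
contact_force: [0.5, -0.2, 0.3]
opening: 0.0171
```

```bash
python3 chk.py c12
```

```text
15.1 [0.54607339 0.21272597 0.08489675] 0.01708665932488397 [ 0.5 -0.2  0.3]
low edge in rack mm 0.1 0.7 z 11.5 tilt 25.16
```

View pics/c12.png

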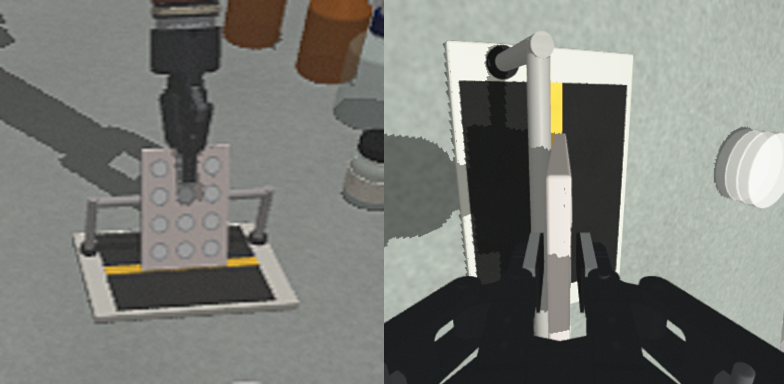

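The plate stands on the line and rests on the rail, free between the pads. I'll open a little more and withdraw along the plate.

Call:
step_arm([
  [[0, 0, 0], [0, 0, 0], 0.25],
  [[0, 0, 0], [0, 0, 0], 0.3],
  [[-0.5, 0, 0], [0, 0, 0], 0.3],
  [[-1.5, 0, 0], [0, 0, 0], 0.3],
  [[-3, 0, 0], [0, 0, 0], 0.3],
  [[-5, 0, 0], [0, 0, 0], 0.3],
  [[-7.5, 0, 0], [0, 0, 0], 0.3],
  [[-10, 0, 0], [0, 0, 0], 0.3],
  [[-12, 0, 0], [0, 0, 0], 0.3],
  [[-13, 0, 0], [0, 0, 0], 0.3],
])

```text
t: 16.03
tool_pos: [0.4936, 0.2299, 0.2072]
tool_rot: [0.172, 1.118, -0.262]
contact_force: [0.1, 0.6, 1.0]
opening: 0.0257
```

```bash
python3 - <<'E'
from h import *
s=ctrl.get_obs(); print(s["t"],s["tool_pos"],s["contact_force"].round(1))
sc=cam("scene"); t=cam("top"); k=4; px=cv2.resize(sc["pixels"],None,fx=k,fy=k,interpolation=cv2.INTER_CUBIC)
o=np.array([.574,.2035]); Rt=tool_R(-17,25); n=tool_R(-17)[:2,2]
f=np.r_[o,.012]+Rt@[0,0,.009]  # front face bottom
dr=lambda P,c: cv2.polylines(px,[(proj(sc,P)*k+k/2).astype(int).reshape(-1,1,2)],True,c,1)
dr([f+Rt@[-x,y,0] for x,y in((0,-.05),(0,.05),(.14,.05),(.14,-.05))],(0,0,255))
a=px[330:900,1100:1640]; b=cv2.resize(sc["pixels"][130:260,155:235],None,fx=2.6,fy=2.6); c=np.zeros((570,b.shape[1],3),np.uint8); c[:b.shape[0]]=b
cv2.imwrite("pics/f1.png",np.hstack([a,c]))
E
```

```text
16.0333 [0.49358655 0.22986694 0.20718141] [0.1 0.6 1. ]
```

View pics/f1.png

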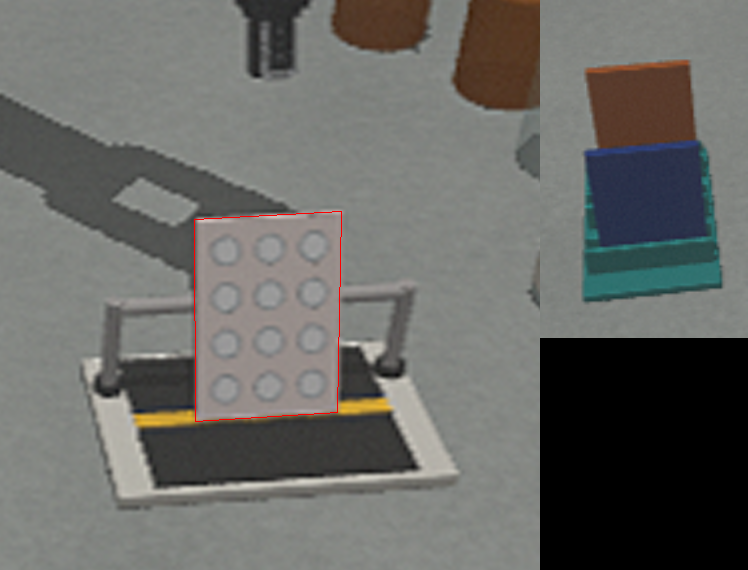

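The plate leans exactly on the 25° outline (crop corners 195–341, 211–420), central on the rail. Blue and amber still stand in the holder, and the gripper is clear. Handing in.

```bash
python3 -c "
from station import ctrl
print(ctrl.finish_job(), ctrl.get_obs()['t'])"
```

```text
the job is handed in; nothing more can be done
the job is handed in; nothing more can be done
```

I took the spot plate out of the teal holder and leaned it on the rack. Its lower edge is on the yellow line, and its top rests back against the rail. I handed the job in at about 16 s.

- **Final check:** the scene picture after I withdrew matches the outline computed for a 25° lean, with the plate at mid-rail and square to it. Blue and amber still stand in the holder, and the gripper is clear. I took no second picture later to rule out slow sliding.
- **Touchdown:** the lower edge was on the rubber before I opened, with about 8 N more upward force on the wrist. The force dropped to about zero on release. At touchdown the arm's readings put the edge within 1 mm of the line and of mid-rail, and the tilt at 25.1°.
- **What disagreed:** the first grip closed on nothing. The fingertips sat about 20–25 mm behind the reported tool point, where the description says 17 mm ahead. I gripped again deeper, and from then on took the plate's position from the grip height and checked it in the pictures.
- **Picture budget:** I viewed 11 pictures, one over the 10.

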